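Move the ice-cream tubs to the new display rack in card order

TASK

The old rack has to go for defrosting: move its four ice-cream tubs into the empty new rack, one tub to a cell, in the same order as customers read them. Seen from each rack's own sloping ticket-strip side, the tubs must stand in the same order from left to right (the two strips face opposite ways), so that the flavour cards can be carried over afterwards. Keep the tubs upright, set each one down gently on the floor of its cell rather than dropping it, and leave the jar, the bottle and the scoop where they are.

Things in the scene. Friction and masses are not known exactly. Their poses are not given: they have to be found in the camera images.
- tub_lemon_mid (a point): lemon tub: a lidded paper ice-cream tub, white with a yellow band and a flat yellow lid; 80 mm tall, 52 mm across the foot widening to 58 mm under the lid, the lid (top 14 mm) 62 mm across; about 0.13 kg, rigid. This point is on its axis half-way up, 40 mm above its foot; z is its axis, pointing out of the lid. It stands in a cell of the old rack at the start.
- tub_strawberry_mid (a point): strawberry tub: a lidded paper ice-cream tub, white with a pinkish red band and a flat pinkish red lid; 80 mm tall, 52 mm across the foot widening to 58 mm under the lid, the lid (top 14 mm) 62 mm across; about 0.13 kg, rigid. This point is on its axis half-way up, 40 mm above its foot; z is its axis, pointing out of the lid. It stands in a cell of the old rack at the start.
- tub_pistachio_mid (a point): pistachio tub: a lidded paper ice-cream tub, white with a green band and a flat green lid; 80 mm tall, 52 mm across the foot widening to 58 mm under the lid, the lid (top 14 mm) 62 mm across; about 0.13 kg, rigid. This point is on its axis half-way up, 40 mm above its foot; z is its axis, pointing out of the lid. It stands in a cell of the old rack at the start.
- tub_blueberry_mid (a point): blueberry tub: a lidded paper ice-cream tub, white with a blue-violet band and a flat blue-violet lid; 80 mm tall, 52 mm across the foot widening to 58 mm under the lid, the lid (top 14 mm) 62 mm across; about 0.13 kg, rigid. This point is on its axis half-way up, 40 mm above its foot; z is its axis, pointing out of the lid. It stands in a cell of the old rack at the start.
- card_lemon_mid (a point): lemon flavour card: a mint-green card 58 x 34 mm with a yellow swatch, fixed on the sloping strip of the old rack in front of the cell where the lemon tub stands at the start. This point is the middle of the card; the cell's centre is 58 mm from it along the old rack's +x.
- card_strawberry_mid (a point): strawberry flavour card: a mint-green card 58 x 34 mm with a pinkish red swatch, fixed on the sloping strip of the old rack in front of the cell where the strawberry tub stands at the start. This point is the middle of the card; the cell's centre is 58 mm from it along the old rack's +x.
- card_pistachio_mid (a point): pistachio flavour card: a mint-green card 58 x 34 mm with a green swatch, fixed on the sloping strip of the old rack in front of the cell where the pistachio tub stands at the start. This point is the middle of the card; the cell's centre is 58 mm from it along the old rack's +x.
- card_blueberry_mid (a point): blueberry flavour card: a mint-green card 58 x 34 mm with a blue-violet swatch, fixed on the sloping strip of the old rack in front of the cell where the blueberry tub stands at the start. This point is the middle of the card; the cell's centre is 58 mm from it along the old rack's +x.
- old_rack: Old rack, full at start, cards on its strip, strip towards robot. White wire rack, fixed, 71 x 313 mm. Origin: its middle, at counter height. 4 open cells, 66 x 72 mm, in a row: centres x = 0, y = +114, +38, -38, -114 mm; rim 26, floor 6 mm above counter. Low sloping black ticket strip along its -x side, below the rim; facing that side, +y is left. Lids 14 mm apart: finger room only along rack x.
- new_rack: New rack, empty at start, no cards, strip away from robot. White wire rack, fixed, 71 x 313 mm. Origin: its middle, at counter height. 4 open cells, 66 x 72 mm, in a row: centres x = 0, y = +114, +38, -38, -114 mm; rim 26, floor 6 mm above counter. Low sloping black ticket strip along its -x side, below the rim; facing that side, +y is left. Seated tub: half-way point 46 mm above counter.
- sprinkle_jar_mid (a point): Bystander: amber glass jar with a red cap, 68 mm across, 85 mm tall, standing. Point: half-way up its axis.
- sauce_bottle_mid (a point): Bystander: brown sauce bottle with a white nozzle, 58 mm across, 172 mm tall, standing. Point: half-way up its axis.
- scoop_mid (a point): Bystander: ice-cream scoop lying on the counter, about 210 mm long, dark handle, steel bowl 26 mm high at its +x end. Point: near the front end of its handle, 13 mm up.
Not all that is in view belongs to the job. What is meant by the part that bears tub_pistachio_mid is not black or grey, and is the smaller of those in its own colour.

How it is judged:
By the outcome, as a careful person would: the job done as asked, in the order asked, and still so for the second after the job is handed in, with the robot touching nothing.
It also fails if it takes over 117 s, if anything falls off the work surface, if the arm or the gripper's body presses on something with over 40 N, if the wrist force passes 120 N, or if a joint passes its speed limit or range.

ROBOT

A 7-joint arm with a two-finger parallel gripper is mounted at the origin on the work surface. World frame = base frame: x ahead of the robot, y to its left, z up, the work surface at z = 0. Lengths are in mm, angles in rad, forces in N, time in s.
With the tool pointing down it reaches from about 400 to 875 mm from the base axis. Payload 6.5 kg.
Tool frame: the origin (TCP) lies between the finger pads; the fingertips stand 19 mm ahead of it and the grasp point (between the pads) is the TCP (manip.tip_reach is the distance from the TCP to the fingertips, in mm); z points along the fingers, y is the direction in which the jaws open and shut (so a half turn about z gives the same grasp; the last joint's range is limited). The gripper opens to 88 mm and grips with 3 to 60 N. Pads are 18 mm wide; open, the fingers measure 123 mm over their backs; the gripper's body (75 mm by 187 mm) begins 45 mm behind the grasp point.
Start: joints at [1.179, 0.536, -0.004, 1.538, 0.003, 1.067, -0.071], TCP at [208.04, -615.8, 257.716] pointing down, gripper open.
Joint ranges: [-2.7, 2.7], [-0.37, 2.16], [-1.27, 1.26], [0.24, 2.4], [-1.31, 4.45], [0.19, 1.91], [-2.76, 2.76]. Speed limits (rad/s): [2.39, 2.39, 3.14, 3.14, 3.14, 3.14, 3.14].

INTERFACE

Orientations are given as a rotation vector (axis times angle).
In Python, from cell import manip gives the robot as it stands.
- The arm moves only by the tool step_arm, never from a script. Its argument "commands" is text: rows parted by semicolons, each of 4 numbers parted by spaces: the shift along the world's x, y, z in mm, then the turn about the world's z in rad. In form: tx ty tz spin; .... A call has 1 to 10 rows; each row shifts and turns the commanded pose from where the row before left it; what a row does not reach is not made up. A row lasts 1/10 s, in which the tool goes at most 50 mm and 8.59 degrees, less where a joint would pass 70% of its speed; a pose out of reach is approached as far as the arm can. A call with a gripper value outside its range is refused whole. "hand" is the gripper command: -1 is shut, 1 is fully open, values between are in proportion, set as the call begins (left out, the last holds). The fingers move at their own pace and stop on an object; "squeeze" is the grip in N (left out, the last holds). Time passes only in rows, so rows that do not move let the fingers close. It gives the time, the measured TCP pose, the force and the opening at its end, in the units of the state.
- manip.sense(): the state, without advancing time (a new reading comes with each control period).
- manip.capture(name): name is "scene" or "top" or "wrist"; returns a dict with "pixels" (384x512x3 uint8, blue, green, red), "fx", "fy", "cx", "cy" (pixels), "pose" (4x4, takes a point from camera to world coordinates). Camera axes: x right, y down, z forward; pixel columns grow to the right and rows downward; lengths in mm; the calibration is good to about 2 mm. A picture is of the moment at which its call begins. There is no depth.
- manip.sign_off(): hands the job in, once; it reports no verdict.
The state is a dict: "time": time; "joints": joint angles; "qd": joint speeds; "joint_efforts": joint torques, N m; "ee_pos": TCP position; "tcp_rot": TCP orientation; "contact_force": force on the tool from outside, world axes, zero at the start; "torque": the same for the moment, N m; "gripper_width": finger opening in mm.
Only numpy, scipy, OpenCV 4.12 (cv2) and the standard library are available. Lean on these libraries where they do the work, as an engineer would, in place of code of your own. Each camera call takes 0.05 s, during which the arm holds its last target.

## Working session

There is one attempt and no reset: what is moved stays moved. The work goes in short steps, Python scripts to look and compute and a tool call to move; the robot and the scene stay as the last step left them, time stands still between calls to the robot, and variables do not carry over. Pictures are saved under pics/ and viewed, and the job is handed in when it is done.

Besides the shell and the picture viewer there is one more tool, called as a command line: name --argument value ..., lists and objects as JSON in quotes. step_arm: Moves the arm, as the interface text tells. Its arguments: {"type":"object","properties":{"commands":{"type":"string"},"hand":{"type":"number"},"squeeze":{"type":"number"}},"required":["commands"]}

```bash
ls; mkdir -p pics; python3 - <<'E'
from cell import manip
import cv2,pickle
print(manip.sense())
for n in ["scene","top","wrist"]:
    c=manip.capture(n); cv2.imwrite(f"pics/{n}0.png",c["pixels"]); pickle.dump(c,open(f"{n}0.pkl","wb"))
    print(n,c["fx"],c["fy"],c["cx"],c["cy"],c["pose"])
E
```

```text
pics
{'time': 0.0, 'joints': array([ 1.17876243,  0.53714984, -0.00447611,  1.53880872,  0.00257356,
        1.06727901, -0.07122535]), 'qd': array([ 0.00014758, -0.0013669 , -0.00301052, -0.00229015, -0.00100988,
        0.00200864, -0.00052323]), 'joint_efforts': array([-7.80007795e-04, -5.70987117e+01,  9.90523696e-01, -2.51609355e+01,
       -5.62616531e-02,  1.79433846e-02,  1.85839467e-04]), 'ee_pos': array([ 207.90564164, -615.27557775,  256.87436627]), 'tcp_rot': array([-3.09839403e+00, -5.09399630e-01,  5.38694589e-04]), 'contact_force': array([ 0.2836808 ,  0.25215027, -0.20297291]), 'torque': array([-0.02706056,  0.02173782, -0.00933364]), 'gripper_width': 87.82260186113169}
scene 439.9643162794931 439.9643162794931 263.5649911285429 194.72587370442113 [[-2.21181022e-01  6.56593948e-01 -7.21084837e-01  1.71202695e+03]
 [ 9.74977521e-01  1.31959542e-01 -1.78900846e-01  3.79285471e+02]
 [-2.23111876e-02 -7.42610979e-01 -6.69351286e-01  1.11596918e+03]
 [ 0.00000000e+00  0.00000000e+00  0.00000000e+00  1.00000000e+00]]
top 481.21423039984535 481.21423039984535 252.81533388266743 190.89865076520852 [[ 3.16554645e-03 -9.84889113e-01  1.73157195e-01  3.49557113e+02]
 [-9.99598707e-01 -7.99086221e-03 -2.71766764e-02  1.12019815e+02]
 [ 2.81496880e-02 -1.73001679e-01 -9.84519179e-01  1.38730496e+03]
 [ 0.00000000e+00  0.00000000e+00  0.00000000e+00  1.00000000e+00]]
wrist 272.6660917982063 272.6660917982063 259.73818246670857 190.54857069798993 [[ 3.18864273e-01 -9.13488753e-01 -2.52713027e-01  2.72693698e+02]
 [-9.47798471e-01 -3.07856603e-01 -8.30805036e-02 -5.94792147e+02]
 [-1.90626842e-03  2.66012425e-01 -9.63967715e-01  3.83391331e+02]
 [ 0.00000000e+00  0.00000000e+00  0.00000000e+00  1.00000000e+00]]
```

View pics/top0.png

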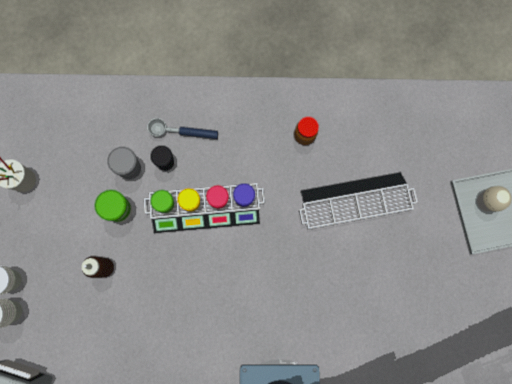

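View pics/scene0.png

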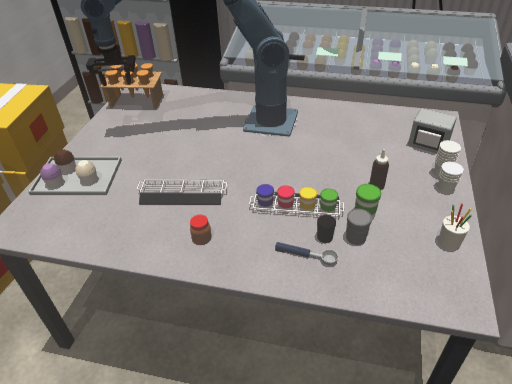

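The top view shows the old rack at about (205,208). From left to right its tubs and cards run pistachio, lemon, strawberry, blueberry, at columns 162, 189, 217 and 244. The larger green tub at (111,206) is a decoy. The new rack is at about (358,205), with its strip on the far side.

```bash
cat > h.py <<'E'
import numpy as np,cv2
def ray(c,u,v,z):
    P=np.array(c["pose"]);d=P[:3,:3]@np.array([(u-c["cx"])/c["fx"],(v-c["cy"])/c["fy"],1.]);o=P[:3,3]
    return o+d*(z-o[2])/d[2]
def proj(c,p):
    P=np.array(c["pose"]);q=P[:3,:3].T@(np.array(p,float)-P[:3,3]);return np.array([c["fx"]*q[0]/q[2]+c["cx"],c["fy"]*q[1]/q[2]+c["cy"]])
H={"y":(22,34),"r":(165,179),"g":(40,75),"b":(112,135)}
def blobs(c,k,smin=120,vmin=60,amin=30):
    hsv=cv2.cvtColor(c["pixels"],cv2.COLOR_BGR2HSV)
    m=cv2.inRange(hsv,(H[k][0],smin,vmin),(H[k][1],255,255))
    cs,_=cv2.findContours(m,cv2.RETR_EXTERNAL,cv2.CHAIN_APPROX_NONE)
    return [x for x in cs if cv2.contourArea(x)>=amin]
E
python3 - <<'E'
import pickle;from h import *
c=pickle.load(open("top0.pkl","rb"))
for k in H:
    for x in blobs(c,k):
        (u,v),r=cv2.minEnclosingCircle(x);M=cv2.moments(x);
        print(k,cv2.contourArea(x),cv2.boundingRect(x),np.round((u,v,r),1),ray(c,M['m10']/M['m00'],M['m01']/M['m00'],86).round(1), 'z20',ray(c,M['m10']/M['m00'],M['m01']/M['m00'],20).round(1))
im=cv2.resize(c["pixels"][165:240,290:425],None,fx=5.9,fy=5.9,interpolation=cv2.INTER_CUBIC);cv2.imwrite("pics/new_z.png",im)
im=cv2.resize(c["pixels"][165:240,140:275],None,fx=5.9,fy=5.9,interpolation=cv2.INTER_CUBIC);cv2.imwrite("pics/old_z.png",im)
E
```

```text
y 65.0 (185, 219, 15, 7) [192.1 221.2   7.2] [492.8 239.4  86. ] z20 [500.  245.9  20. ]
y 381.0 (177, 188, 23, 24) [188.4 199.8  11.9] [553.3 251.3  86. ] z20 [563.6 258.4  20. ]
r 56.5 (212, 216, 15, 7) [219.  219.5   7.2] [499.8 167.3  86. ] z20 [507.4 170.1  20. ]
r 368.0 (206, 185, 23, 24) [217.2 196.5  11.6] [562.3 173.6  86. ] z20 [573.1 176.8  20. ]
g 56.0 (159, 221, 14, 7) [165.5 224.    6.8] [486.  311.2  86. ] z20 [492.9 321.3  20. ]
g 376.0 (151, 190, 23, 23) [162.1 201.3  11.9] [548.2 323.3  86. ] z20 [558.3 334.   20. ]
g 802.0 (95, 190, 35, 32) [112.4 205.7  17.7] [534.8 458.3  86. ] z20 [544.2 475.8  20. ]
b 46.5 (240, 214, 13, 6) [246.  217.    6.3] [506.8  94.8  86. ] z20 [514.8  93.9  20. ]
b 339.0 (234, 184, 21, 23) [243.3 194.8  11.2] [568.1 101.2  86. ] z20 [579.2 100.6  20. ]
```

View pics/new_z.png

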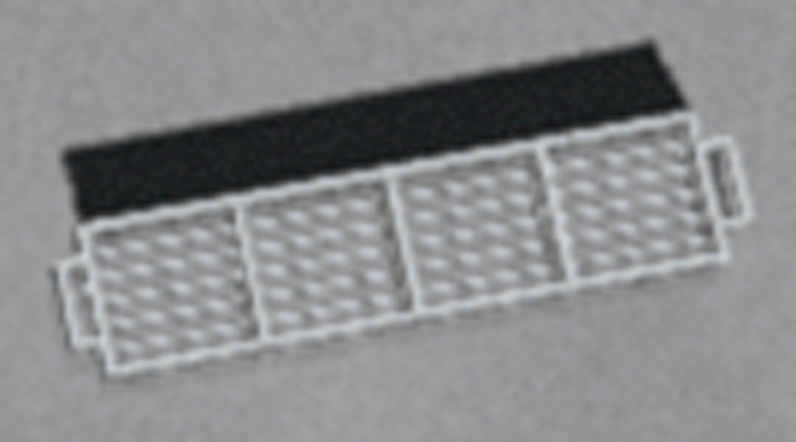

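View pics/old_z.png

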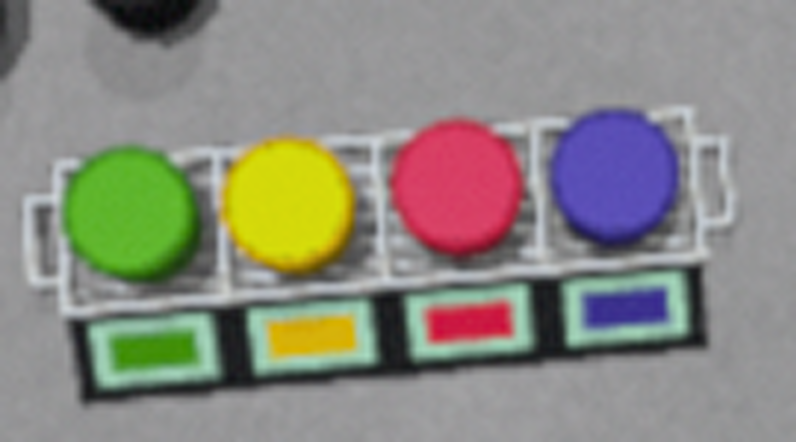

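View pics/wrist0.png

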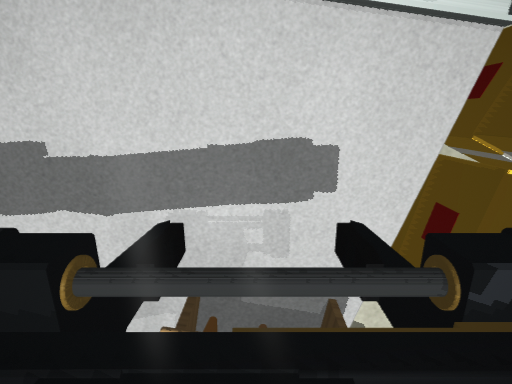

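```bash
python3 - <<'E'
import pickle;from h import *
c=pickle.load(open("top0.pkl","rb"));s=pickle.load(open("scene0.pkl","rb"))
top=[(82,228),(240,203),(392,172),(542,145),(692,117)];bot=[(112,370),(262,340),(415,308),(570,282),(728,258)]
def rack(pix,u0,yaw0,z=26):
    W=np.array([ray(c,(u+.0)/5.9+u0-.4,v/5.9+165-.4,z)[:2] for u,v in pix])
    return W
def kab(A,B):
    a=A.mean(0);b=B.mean(0);U,S,Vt=np.linalg.svd((A-a).T@(B-b));R=(U@np.diag([1,np.linalg.det(U@Vt)])@Vt).T
    return R,b-R@a
# new: own frame: strip (-x) far; top image = -x side; image right(-yworld) = +y own (facing strip from far side, left=-yworld=+y)
ys=np.array([-154,-76,0,76,154.]) # outer wires
A=np.array([(-34,y) for y in ys]+[(34,y) for y in ys]);W=rack(top+bot,290,0)
R,t=kab(A,W);print("new",t,np.arctan2(R[1,0],R[0,0]),"res",np.round(W-(A@R.T+t),1).tolist())
print("len",np.linalg.norm(W[0]-W[4]),np.linalg.norm(W[0]-W[5]))
np.save("new.npy",np.r_[t,np.arctan2(R[1,0],R[0,0])])
for y in (114,38,-38,-114): p=R@[0,y]+t;print("cell",y,p.round(1),np.hypot(*p).round(0))
# old by cards, z~? 15
C=[];L=[]
for k in "gyrb":
    bs=sorted([x for x in blobs(c,k) if cv2.contourArea(x)<500],key=cv2.contourArea)
    f=lambda x:(lambda M:(M['m10']/M['m00'],M['m01']/M['m00']))(cv2.moments(x))
    C.append(ray(c,*f(bs[0]),14)[:2]);L.append(ray(c,*f(bs[1]),85)[:2])
    bb=blobs(s,k,amin=20)
    print(k,'scene',[(ray(s,*f(x),85)[:2].round(0),cv2.contourArea(x)) for x in bb])
C=np.array(C);L=np.array(L);A=np.array([(-58,y) for y in (114,38,-38,-114)])
R,t=kab(A,C);print("old(cards)",t,np.arctan2(R[1,0],R[0,0]))
cells=np.array([R@[0,y]+t for y in (114,38,-38,-114)]);print(cells.round(1));print("lids",L.round(1))
A[:,0]=0;R,t=kab(A,L);print("old(lids)",t,np.arctan2(R[1,0],R[0,0]))
ot=[(62,162),(217,152),(375,141),(530,123),(690,110)];ob=[(68,312),(225,300),(385,280),(540,268),(703,258)]
W=rack(ot+ob,140,0);A=np.array([(34,-y) for y in ys]+[(-34,-y) for y in ys]);R,t=kab(A,W);print("old(rim)",t,np.arctan2(R[1,0],R[0,0]),np.round(W-(A@R.T+t),1).tolist())
E
```

```text
new [ 548.55008659 -228.7459502 ] -2.9558588724516737 res [[0.7, -0.0], [-0.8, -0.9], [1.1, -1.4], [1.1, -1.3], [1.3, 0.3], [-1.6, -0.9], [-1.0, 2.6], [1.0, 2.3], [0.2, 0.5], [-1.9, -1.2]]
len 307.8125199046202 70.4115026118257
cell 114 [ 569.6 -340.8] 664.0
cell 38 [ 555.6 -266.1] 616.0
cell -38 [ 541.5 -191.4] 574.0
cell -114 [ 527.5 -116.7] 540.0
g scene [(array([555., 327.]), 136.0), (array([514., 461.]), 273.0)]
y scene [(array([558., 253.]), 133.5), (array([  205., -1157.]), 761.5), (array([   89., -1319.]), 89.5)]
r scene [(array([571., 175.]), 152.0)]
b scene [(array([574., 101.]), 110.0)]
old(cards) [562.19090934 213.77548816] 0.0959803746006895
[[551.3 327.3]
 [558.5 251.6]
 [565.8 176. ]
 [573.1 100.3]]
lids [[548.4 323.5]
 [553.5 251.4]
 [562.5 173.7]
 [568.2 101.2]]
old(lids) [558.15254328 212.42956658] 0.09183142540535741
old(rim) [560.8042695  213.65883739] 0.09414245147004305 [[3.1, -2.4], [1.3, 0.7], [0.2, 0.0], [2.6, 0.6], [2.3, 0.2], [-2.2, -1.8], [-3.2, 1.0], [-0.2, 0.2], [-1.0, 1.3], [-2.9, 0.2]]
```

step_arm --commands "33 33 0 0.134;33 33 0 0.134;33 33 0 0.134;33 33 0 0.134;33 33 0 0.134;33 33 0 0.134;33 33 0 0.134;33 33 0 0.134;33 33 0 0.134;33 33 0 0.134" --hand 1 --squeeze 20

```text
time: 1.15
ee_pos: [539.0, -284.4, 257.6]
tcp_rot: [-2.107, -2.33, 0.0]
contact_force: [0.5, 0.1, -0.7]
gripper_width: 87.9
```

```bash
python3 - <<'E'
from cell import manip
import cv2,pickle
c=manip.capture("wrist"); cv2.imwrite("pics/w1.png",c["pixels"]); pickle.dump(c,open("w1.pkl","wb"))
print(c["pose"]);s=manip.sense();print(s["ee_pos"],s["tcp_rot"],s["joints"])
E
```

```text
[[ 9.95111508e-01  9.50607317e-02  2.67683261e-02  5.32043635e+02]
 [ 9.87564909e-02 -9.59196543e-01 -2.64932345e-01 -2.17483550e+02]
 [ 4.91423353e-04  2.66280771e-01 -9.63895383e-01  3.84074610e+02]
 [ 0.00000000e+00  0.00000000e+00  0.00000000e+00  1.00000000e+00]]
[ 545.02153747 -275.62230454  257.97293086] [-2.08777496 -2.34745827 -0.01127445] [ 0.6988767   0.50332714 -0.41757837  1.62975691  0.21937436  1.05321161
  0.3358301 ]
```

View pics/w1.png

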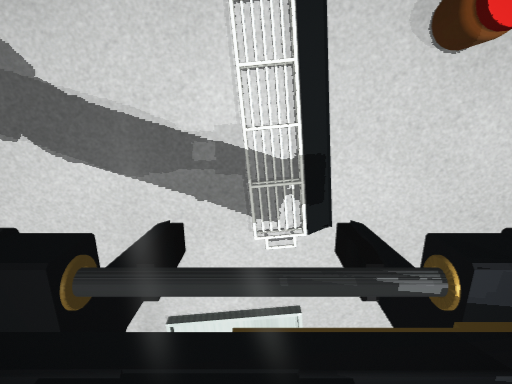

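```bash
python3 - <<'E'
import pickle;from h import *
c=pickle.load(open("w1.pkl","rb"))
P=[ray(c,*p,26)[:2] for p in [(238,65),(295,61),(244,130),(299,125),(250,186),(302,183),(256,239),(305,234)]]
P=np.array(P);print(P.round(1))
t=np.load("new.npy");R=lambda a:np.array([[np.cos(a),-np.sin(a)],[np.sin(a),np.cos(a)]])
print("own",((P-t[:2])@R(t[2])).round(1))
for p in [(0,114),(0,38),(0,-38),(0,-114)]: q=R(t[2])@p+t[:2];print(q)
E
```

```text
[[ 500.3 -161.8]
 [ 568.3 -150.6]
 [ 513.9 -237.7]
 [ 583.3 -224.5]
 [ 528.2 -310.8]
 [ 597.8 -299.7]
 [ 543.8 -388.1]
 [ 612.5 -373.5]]
own [[ 35.1 -74.7]
 [-33.8 -73.1]
 [ 35.7   2.4]
 [-35.    2.2]
 [ 35.1  76.9]
 [-35.3  78.9]
 [ 34.1 155.7]
 [-36.2 154.1]]
[ 569.6022094  -340.78526529]
[ 555.56746086 -266.09238857]
[ 541.53271231 -191.39951184]
[ 527.49796377 -116.70663512]
```

step_arm --commands "0 48 0 0;0 48 0 0;0 48 0 0;0 48 0 0;0 48 0 0;0 48 0 0;0 48 0 0;0 48 0 0;0 48 0 0;0 48 0 0"

```text
time: 2.2
ee_pos: [537.7, 195.6, 257.6]
tcp_rot: [2.115, 2.323, -0.001]
contact_force: [1.1, 0.0, 0.9]
gripper_width: 88.2
```

step_arm --commands "4 43 -10 -0.01;4 43 -20 0;5 43 -28 0;0 0 -20 0;0 0 0 0;0 0 0 0"

```text
time: 2.8
ee_pos: [551.2, 320.7, 180.5]
tcp_rot: [2.126, 2.312, -0.002]
contact_force: [-0.5, 0.3, -0.6]
gripper_width: 88.2
```

```bash
python3 - <<'E'
from cell import manip
import cv2,pickle
c=manip.capture("wrist"); cv2.imwrite("pics/w2.png",c["pixels"]); pickle.dump(c,open("w2.pkl","wb"))
s=manip.sense();print(s["ee_pos"],s["tcp_rot"],s["joints"])
c=manip.capture("top"); cv2.imwrite("pics/t2.png",c["pixels"])
E
```

```text
[551.79344411 320.70983985 181.427616  ] [2.12653252e+00 2.31100910e+00 6.42124294e-04] [-0.25042586  0.65634474 -0.50719813  1.61002618  0.36846956  0.9711445
 -0.79639661]
```

View pics/w2.png

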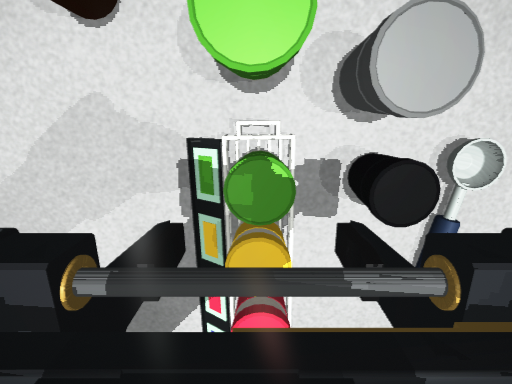

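```bash
python3 - <<'E'
import pickle;from h import *
c=pickle.load(open("w2.pkl","rb"))
for k in "g":
    for x in blobs(c,k,smin=100,vmin=30):
        (u,v),r=cv2.minEnclosingCircle(x);print(cv2.boundingRect(x),u,v,r,ray(c,u,v,86))
t=pickle.load(open("top0.pkl","rb"));s=pickle.load(open("scene0.pkl","rb"))
# stereo: black cup top centre top-view(161,155) & scene ; wrist
def tri(obs):
    A=[];b=[]
    for c,u,v in obs:
        P=np.array(c["pose"]);d=P[:3,:3]@np.array([(u-c["cx"])/c["fx"],(v-c["cy"])/c["fy"],1.]);d/=np.linalg.norm(d);M=np.eye(3)-np.outer(d,d);A.append(M);b.append(M@P[:3,3])
    return np.linalg.lstsq(np.vstack(A),np.hstack(b),rcond=None)[0]
print("black",tri([(c,405,191),(t,162,155)]),"grey",tri([(c,428,58),(t,122,158)]),"green",tri([(c,254,10),(t,112,203)]))
E
```

```text
(198, 155, 16, 40) 206.0 174.5 20.718448638916016 [505.07171331 336.87121308  86.        ]
(223, 151, 73, 74) 259.2469177246094 187.8846893310547 37.18977737426758 [549.90634777 329.07252786  86.        ]
(187, 0, 130, 80) 251.5 13.246835708618164 65.84635162353516 [533.87814601 456.92220681  86.        ]
black [682.73635955 331.57096389  66.71033799] grey [668.89143999 439.1522244   81.17303065] green [537.06476477 448.97614278 118.60284644]
```

step_arm --commands "-1 6 -30 0;0 0 -40 0;0 0 -32 0;0 0 0 0;0 0 0 0"

```text
time: 3.4
ee_pos: [550.8, 327.7, 80.1]
tcp_rot: [2.126, 2.312, 0.002]
contact_force: [0.3, -0.4, 0.6]
gripper_width: 87.8
```

step_arm --commands "0 0 0 0;0 0 0 0;0 0 0 0;0 0 0 0;0 0 0 0;0 0 0 0" --hand -1 --squeeze 20

```text
time: 4.0
ee_pos: [550.4, 328.2, 79.6]
tcp_rot: [2.125, 2.313, 0.002]
contact_force: [-0.4, -1.2, 6.5]
gripper_width: 60.8
```

step_arm --commands "0 0 0 0;0 0 8 0;0 0 15 0;0 0 25 0;0 0 30 0;0 0 30 0;0 0 12 0;0 0 0 0"

```text
time: 4.8
ee_pos: [550.8, 328.6, 200.7]
tcp_rot: [2.124, 2.313, 0.006]
contact_force: [0.3, 0.0, -2.4]
gripper_width: 60.8
```

```bash
cat > look.py <<'E'
import sys,pickle,cv2
from cell import manip
for a in sys.argv[1:]:
    n={"w":"wrist","t":"top","s":"scene"}[a[0]]
    c=manip.capture(n);cv2.imwrite(f"pics/{a}.png",c["pixels"]);pickle.dump(c,open(a+".pkl","wb"))
s=manip.sense();print({k:s[k].round(3) for k in("ee_pos","tcp_rot","contact_force","joints")},s["gripper_width"],s["time"])
E
python3 look.py w3 s3
```

```text
{'ee_pos': array([549.426, 327.362, 197.65 ]), 'tcp_rot': array([-2.125e+00, -2.314e+00,  2.000e-03]), 'contact_force': array([-0.506,  0.733, -2.577]), 'joints': array([-0.256,  0.641, -0.517,  1.593,  0.358,  1.004, -0.796])} 61.134398009638716 4.9
```

View pics/w3.png

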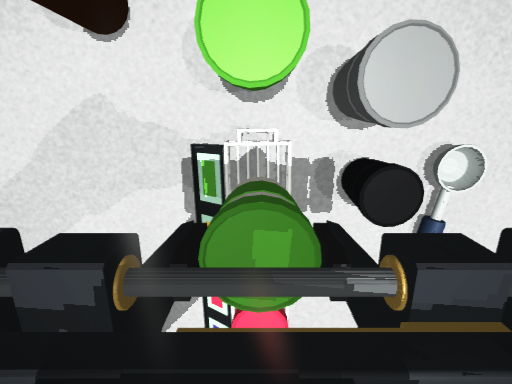

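View pics/s3.png

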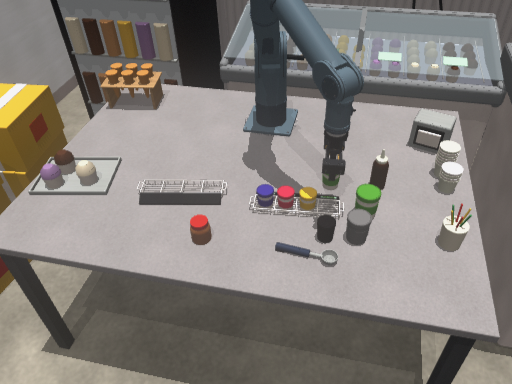

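```bash
python3 - <<'E'
import pickle;from h import *
c=pickle.load(open("w3.pkl","rb"))
for z in (200,204,207):
  for v in (245,250,255): print(z,v,ray(c,260,v,z).round(1))
im=cv2.resize(c["pixels"][150:330,170:350],None,fx=3,fy=3);cv2.imwrite("pics/w3z.png",im)
E
```

```text
200 245 [550.5 331.7 200. ]
200 250 [550.7 328.9 200. ]
200 255 [550.9 326.1 200. ]
204 245 [550.3 333.7 204. ]
204 250 [550.5 331.  204. ]
204 255 [550.7 328.3 204. ]
207 245 [550.1 335.2 207. ]
207 250 [550.3 332.6 207. ]
207 255 [550.6 329.9 207. ]
```

View pics/w3z.png

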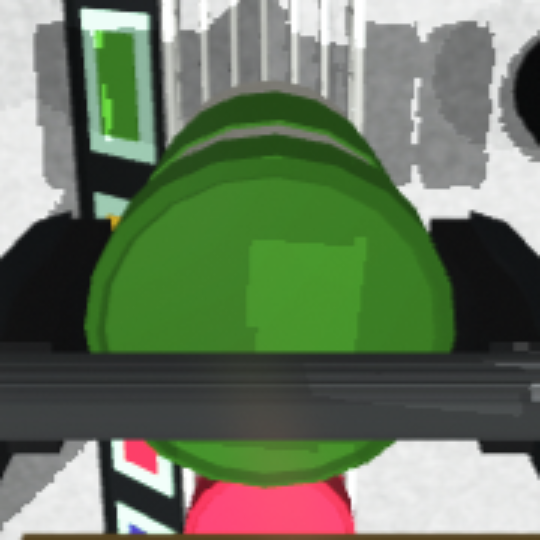

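step_arm --commands "1 -20 0 0.01;1 -40 0 0.01;2 -48 0 0.01;1 -48 0 0.01;2 -48 0 0.01;1 -48 0 0.01;2 -48 0 0.01;1 -48 0 0.01;2 -48 0 0.01;1 -48 0 0.01"

```text
time: 5.9
ee_pos: [562.6, -118.0, 196.8]
tcp_rot: [-2.004, -2.416, 0.002]
contact_force: [0.7, -1.0, -1.3]
gripper_width: 61.1
```

step_arm --commands "1 -48 0 0;2 -48 0 0;2 -48 0 0;1 -40 0 0;0 -26 0 0;0 -14 0 0;0 0 0 0;0 0 0 0"

```text
time: 6.7
ee_pos: [570.0, -337.9, 197.7]
tcp_rot: [-2.003, -2.417, -0.002]
contact_force: [-0.2, 0.6, -1.3]
gripper_width: 61.1
```

```bash
python3 look.py
```

```text
{'ee_pos': array([ 570.009, -337.865,  197.739]), 'tcp_rot': array([-2.003e+00, -2.417e+00, -2.000e-03]), 'contact_force': array([-0.208,  0.616, -1.349]), 'joints': array([ 0.77 ,  0.667, -0.457,  1.528,  0.324,  1.024,  0.415])} 61.05561118610286 6.7
```

step_arm --commands "0 -2 -20 0;0 0 -30 0;0 0 -30 0;0 0 -20 0;0 0 -10 0;0 0 -3 0;0 0 0 0;0 0 0 0"

```text
time: 7.5
ee_pos: [570.8, -342.0, 86.9]
tcp_rot: [2.005, 2.416, 0.001]
contact_force: [-0.1, 0.3, -0.7]
gripper_width: 60.8
```

```bash
python3 look.py w4 s4;python3 -c "
import cv2
i=cv2.imread('pics/s4.png')[140:260,100:300];cv2.imwrite('pics/s4z.png',cv2.resize(i,None,fx=4,fy=4))"
```

```text
{'ee_pos': array([ 570.582, -342.345,   86.779]), 'tcp_rot': array([2.006e+00, 2.416e+00, 1.000e-03]), 'contact_force': array([-0.236, -0.201, -1.046]), 'joints': array([ 0.742,  0.804, -0.407,  1.577,  0.393,  0.841,  0.368])} 60.924922909095244 7.6
```

View pics/w4.png

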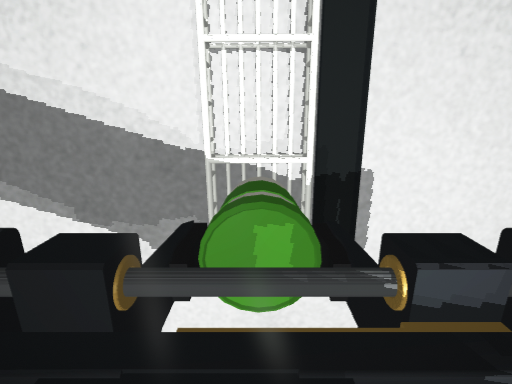

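View pics/s4z.png

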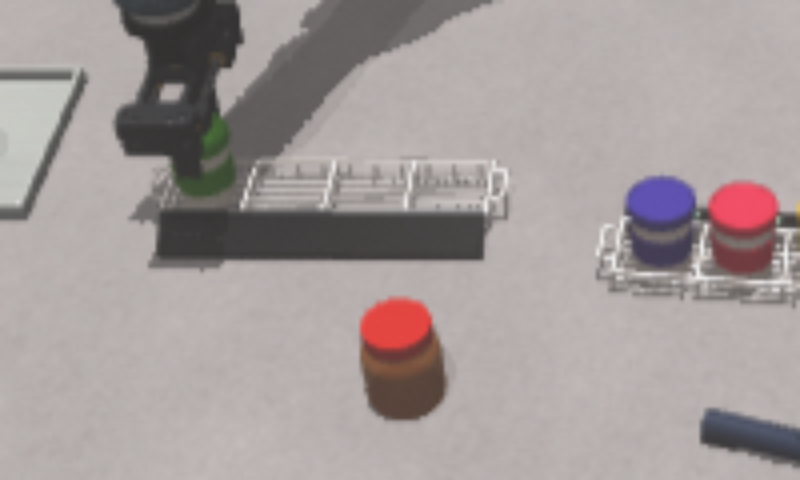

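step_arm --commands "0 0 -2 0;0 0 -2 0;0 0 -1 0;0 0 -1 0;0 0 0 0"

```text
time: 8.1
ee_pos: [569.9, -342.2, 79.7]
tcp_rot: [2.007, 2.417, -0.0]
contact_force: [-1.3, 0.9, 0.2]
gripper_width: 60.6
```

step_arm --commands "0 0 -1 0;0 0 0 0;0 0 0 0"

```text
time: 8.4
ee_pos: [570.0, -342.3, 79.7]
tcp_rot: [2.007, 2.417, -0.001]
contact_force: [-3.7, 1.3, 8.2]
gripper_width: 60.9
```

step_arm --commands "0 0 0 0;0 0 0 0;0 0 0 0;0 0 0 0;0 0 0 0" --hand 1

```text
time: 8.9
ee_pos: [569.9, -342.0, 78.4]
tcp_rot: [-2.007, -2.417, -0.0]
contact_force: [-0.5, 0.5, 0.3]
gripper_width: 88.0
```

step_arm --commands "0 0 10 0;0 0 30 0;0 0 40 0;0 0 40 0;0 0 0 0"

```text
time: 9.4
ee_pos: [573.4, -343.4, 205.7]
tcp_rot: [2.0, 2.409, 0.004]
contact_force: [0.4, -0.0, 0.3]
gripper_width: 88.2
```

```bash
python3 look.py w5 t5;python3 -c "
import cv2
i=cv2.imread('pics/t5.png')[160:245,290:425];cv2.imwrite('pics/t5z.png',cv2.resize(i,None,fx=5,fy=5))"
```

```text
{'ee_pos': array([ 570.447, -342.407,  200.205]), 'tcp_rot': array([2.005, 2.415, 0.   ]), 'contact_force': array([0.115, 0.318, 0.243]), 'joints': array([ 0.774,  0.666, -0.457,  1.523,  0.325,  1.026,  0.418])} 88.47016265417699 9.5
```

View pics/w5.png

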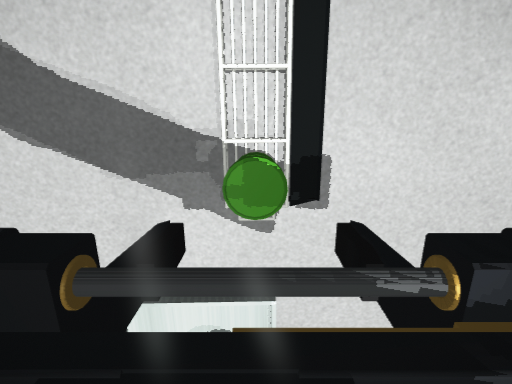

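Pistachio stands in its cell, with its lid at (255,188). Lemon is next.

step_arm --commands "-1 30 0 -0.01;-1 48 0 -0.01;-1 48 0 -0.01;-1 48 0 -0.01;-1 48 0 -0.01;-1 48 0 -0.01;-1 48 0 -0.01;-1 48 0 -0.01;-1 48 0 -0.01;-1 48 0 0"

```text
time: 10.5
ee_pos: [558.7, 121.4, 197.4]
tcp_rot: [-2.113, -2.323, 0.003]
contact_force: [0.3, -0.1, 0.5]
gripper_width: 88.1
```

step_arm --commands "-2 48 0 0;-1 48 0 0;-1 36 -20 0;0 0 0 0;0 0 0 0"

```text
time: 11.0
ee_pos: [554.6, 251.9, 176.9]
tcp_rot: [-2.11, -2.326, 0.005]
contact_force: [0.1, -0.6, 1.0]
gripper_width: 88.0
```

```bash
python3 look.py w6; python3 - <<'E'
import pickle;from h import *
c=pickle.load(open("w6.pkl","rb"))
for x in blobs(c,"y",smin=100,vmin=60):
        (u,v),r=cv2.minEnclosingCircle(x);print(cv2.boundingRect(x),u,v,r,ray(c,u,v,86))
E
```

```text
{'ee_pos': array([555.524, 250.527, 177.482]), 'tcp_rot': array([-2.114, -2.324,  0.004]), 'contact_force': array([ 0.368, -0.604, -0.695]), 'joints': array([-0.132,  0.619, -0.514,  1.69 ,  0.364,  0.932, -0.693])} 88.12335434661819 11.05
(201, 162, 16, 40) 208.5 181.5 20.892681121826172 [510.92473387 262.583636    86.        ]
(225, 156, 73, 75) 261.0 193.52984619140625 38.00654602050781 [554.74941596 256.5104798   86.        ]
```

View pics/w6.png

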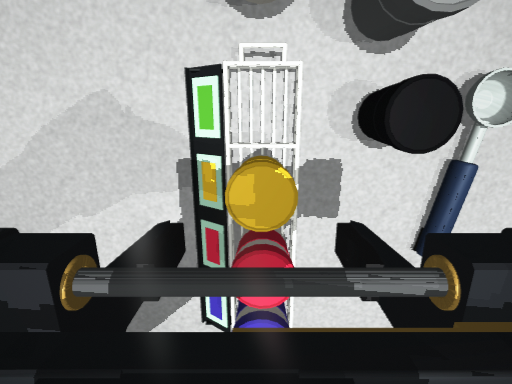

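step_arm --commands "0 3 -28 0;0 0 -40 0;0 0 -30 0;0 0 0 0;0 0 0 0"

```text
time: 11.55
ee_pos: [556.5, 253.5, 81.1]
tcp_rot: [2.115, 2.322, -0.001]
contact_force: [0.2, 0.2, 0.6]
gripper_width: 88.1
```

step_arm --commands "0 0 0 0;0 0 0 0;0 0 0 0;0 0 0 0;0 0 0 0;0 0 0 0" --hand -1

```text
time: 12.15
ee_pos: [556.3, 255.3, 81.5]
tcp_rot: [2.113, 2.324, 0.002]
contact_force: [-0.8, -0.5, 6.3]
gripper_width: 61.1
```

step_arm --commands "0 0 8 0;0 0 15 0;0 0 25 0;0 0 30 0;0 0 30 0;0 0 12 0;0 0 0 0"

```text
time: 12.85
ee_pos: [556.9, 255.4, 202.7]
tcp_rot: [2.113, 2.323, 0.005]
contact_force: [1.1, 0.3, -2.2]
gripper_width: 61.0
```

```bash
python3 look.py w7
```

```text
{'ee_pos': array([556.019, 254.817, 200.877]), 'tcp_rot': array([2.113e+00, 2.324e+00, 1.000e-03]), 'contact_force': array([ 0.786,  0.113, -1.844]), 'joints': array([-0.128,  0.593, -0.528,  1.67 ,  0.349,  0.972, -0.686])} 61.377127398987106 12.9
```

View pics/w7.png

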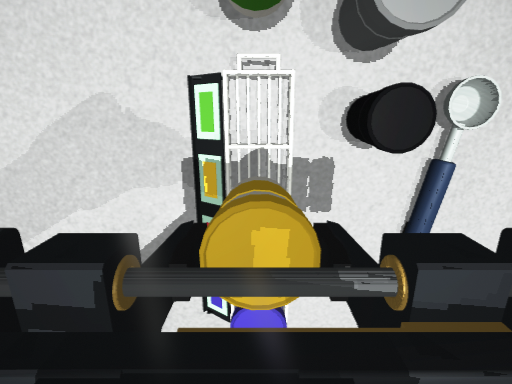

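step_arm --commands "0 -20 0 0.01;0 -40 0 0.01;0 -48 0 0.01;0 -48 0 0.01;0 -48 0 0.01;0 -48 0 0.01;0 -48 0 0.01;0 -48 0 0.01;0 -48 0 0.01;0 -48 0 0.002"

```text
time: 13.9
ee_pos: [554.4, -190.9, 198.7]
tcp_rot: [-2.002, -2.417, 0.002]
contact_force: [0.9, 0.8, -1.4]
gripper_width: 61.2
```

step_arm --commands "0 -36 0 0;0 -26 0 0;0 -15 0 0;0 0 0 0;0 0 0 0;0 0 0 0"

```text
time: 14.5
ee_pos: [556.3, -263.5, 200.3]
tcp_rot: [-2.0, -2.421, -0.001]
contact_force: [-0.3, 0.2, -0.4]
gripper_width: 61.4
```

```bash
python3 look.py
```

```text
{'ee_pos': array([ 556.287, -263.499,  200.346]), 'tcp_rot': array([-2.000e+00, -2.421e+00, -1.000e-03]), 'contact_force': array([-0.344,  0.19 , -0.403]), 'joints': array([ 0.71 ,  0.591, -0.48 ,  1.661,  0.316,  0.969,  0.309])} 61.37535099062436 14.5
```

step_arm --commands "0 -3 -20 0;0 0 -30 0;0 0 -30 0;0 0 -20 0;0 0 -10 0;0 0 -3 0;0 0 0 0;0 0 0 0"

```text
time: 15.3
ee_pos: [556.8, -269.1, 88.8]
tcp_rot: [2.003, 2.418, 0.001]
contact_force: [0.3, -0.2, -2.4]
gripper_width: 61.1
```

```bash
python3 look.py w8 s8;python3 -c "
import cv2
i=cv2.imread('pics/s8.png')[140:260,100:300];cv2.imwrite('pics/s8z.png',cv2.resize(i,None,fx=4,fy=4))"
```

```text
{'ee_pos': array([ 556.584, -269.329,   88.698]), 'tcp_rot': array([2.003e+00, 2.418e+00, 1.000e-03]), 'contact_force': array([-0.517,  0.407, -0.836]), 'joints': array([ 0.672,  0.739, -0.417,  1.711,  0.401,  0.776,  0.249])} 61.00411829768079 15.4
```

View pics/w8.png

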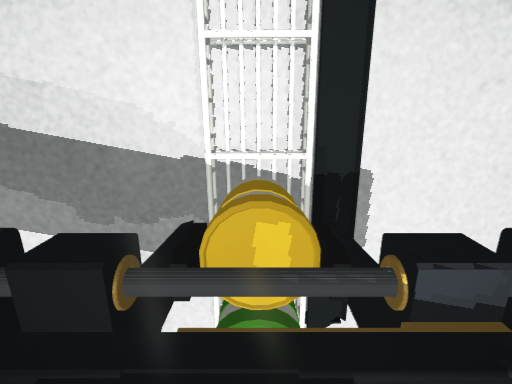

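View pics/s8z.png

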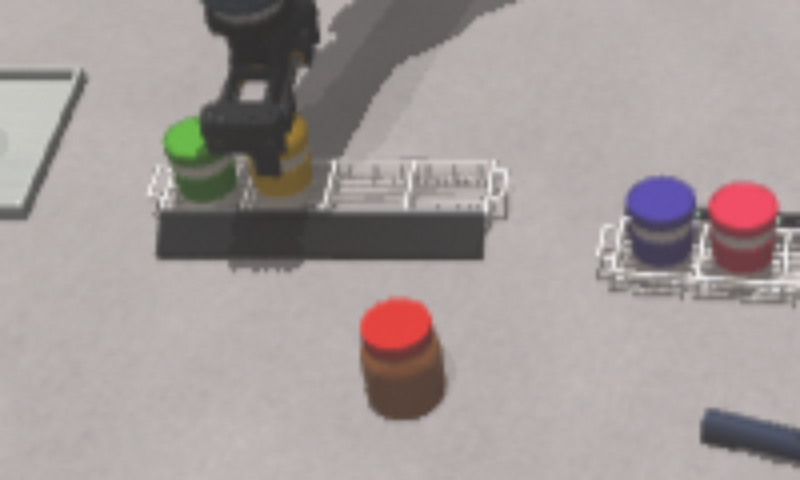

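step_arm --commands "0 2 -2 0;0 0 -2 0;0 0 -1 0;0 0 -1 0;0 0 -1 0;0 0 0 0;0 0 0 0"

```text
time: 16.1
ee_pos: [555.9, -267.5, 81.5]
tcp_rot: [2.004, 2.418, -0.001]
contact_force: [-3.3, 0.1, 8.3]
gripper_width: 61.1
```

step_arm --commands "0 0 0 0;0 0 0 0;0 0 0 0;0 0 0 0;0 0 0 0" --hand 1

```text
time: 16.6
ee_pos: [555.9, -267.0, 80.4]
tcp_rot: [-2.004, -2.419, -0.0]
contact_force: [0.2, 0.8, -0.3]
gripper_width: 88.1
```

step_arm --commands "0 0 10 0;0 0 30 0;0 0 40 0;0 0 40 0;0 0 0 0"

```text
time: 17.1
ee_pos: [559.4, -268.0, 207.1]
tcp_rot: [1.998, 2.411, 0.005]
contact_force: [1.0, -0.3, 1.4]
gripper_width: 88.3
```

```bash
python3 look.py w9
```

```text
{'ee_pos': array([ 557.813, -267.674,  204.261]), 'tcp_rot': array([2.   , 2.414, 0.003]), 'contact_force': array([-0.556, -0.165, -0.335]), 'joints': array([ 0.715,  0.588, -0.481,  1.655,  0.317,  0.971,  0.31 ])} 88.10935660253064 17.15
```

View pics/w9.png

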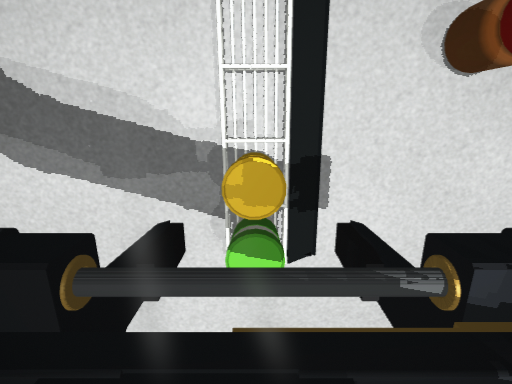

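Lemon is seated, with its lid at (254,188). Strawberry is next.

step_arm --commands "1 30 0 -0.01;1 48 0 -0.01;1 48 0 -0.01;1 48 0 -0.01;1 48 0 -0.01;1 48 0 -0.01;1 48 0 -0.01;1 48 0 -0.01;1 48 0 -0.01;0 28 -10 -0.002"

```text
time: 18.15
ee_pos: [564.3, 180.0, 191.1]
tcp_rot: [-2.108, -2.328, -0.004]
contact_force: [-0.4, 0.3, 0.4]
gripper_width: 87.9
```

step_arm --commands "0 0 -10 0;0 0 0 0;0 0 0 0"

```text
time: 18.45
ee_pos: [564.7, 172.9, 179.8]
tcp_rot: [2.116, 2.322, -0.004]
contact_force: [-0.3, -0.3, 0.6]
gripper_width: 88.1
```

```bash
python3 look.py w10; python3 - <<'E'
import pickle;from h import *
c=pickle.load(open("w10.pkl","rb"))
for x in blobs(c,"r",smin=100,vmin=60):
        (u,v),r=cv2.minEnclosingCircle(x);print(cv2.boundingRect(x),u,v,r,ray(c,u,v,86))
E
```

```text
{'ee_pos': array([565.113, 172.838, 180.314]), 'tcp_rot': array([ 2.116e+00,  2.321e+00, -2.000e-03]), 'contact_force': array([0.085, 0.204, 0.901]), 'joints': array([ 0.002,  0.586, -0.516,  1.739,  0.354,  0.911, -0.569])} 87.90751935605189 18.5
(200, 158, 15, 40) 207.0 177.5 20.718448638916016 [519.43117611 186.24988229  86.        ]
(223, 155, 73, 75) 259.538818359375 192.0747833251953 37.48634338378906 [563.85902406 177.76338942  86.        ]
```

View pics/w10.png

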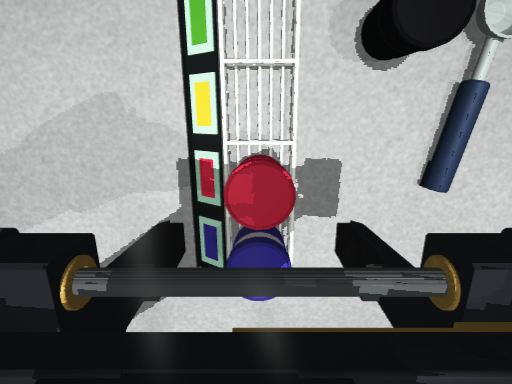

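step_arm --commands "-1 3 -29 0;0 0 -40 0;0 0 -30 0;0 0 0 0;0 0 0 0"

```text
time: 19.0
ee_pos: [564.4, 177.1, 82.3]
tcp_rot: [2.115, 2.323, -0.0]
contact_force: [-0.2, -0.2, 0.5]
gripper_width: 87.9
```

step_arm --commands "0 0 0 0;0 0 0 0;0 0 0 0;0 0 0 0;0 0 0 0;0 0 0 0" --hand -1

```text
time: 19.6
ee_pos: [564.4, 178.1, 82.5]
tcp_rot: [2.113, 2.324, 0.002]
contact_force: [-1.2, -1.7, 6.2]
gripper_width: 61.4
```

step_arm --commands "0 0 8 0;0 0 15 0;0 0 25 0;0 0 30 0;0 0 30 0;0 0 12 0;0 0 0 0"

```text
time: 20.3
ee_pos: [564.9, 178.3, 203.7]
tcp_rot: [2.112, 2.323, 0.005]
contact_force: [-0.1, 0.7, -2.5]
gripper_width: 60.9
```

```bash
python3 look.py w11
```

```text
{'ee_pos': array([564.009, 177.804, 201.893]), 'tcp_rot': array([2.113e+00, 2.324e+00, 1.000e-03]), 'contact_force': array([ 0.419,  0.404, -1.846]), 'joints': array([ 0.006,  0.56 , -0.531,  1.724,  0.338,  0.949, -0.562])} 61.091168858628585 20.35
```

View pics/w11.png

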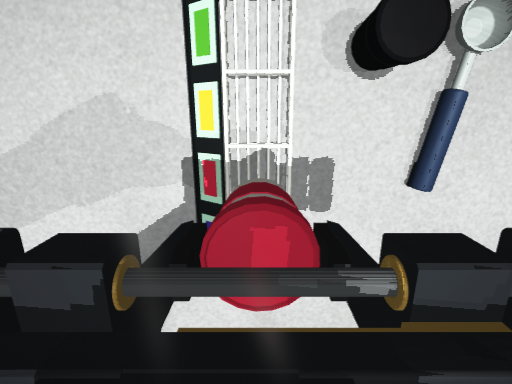

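step_arm --commands "-2 -20 0 0.01;-2 -40 0 0.01;-3 -48 0 0.01;-3 -48 0 0.01;-3 -48 0 0.01;-3 -48 0 0.01;-3 -48 0 0.01;-2 -36 0 0.01;-1 -22 0 0.01;0 -11 0 0.002"

```text
time: 21.35
ee_pos: [540.2, -193.8, 199.6]
tcp_rot: [-2.007, -2.414, 0.003]
contact_force: [-0.2, -0.3, -1.3]
gripper_width: 61.1
```

step_arm --commands "0 0 -10 0;0 0 -20 0;0 0 -30 0;0 0 -25 0;0 0 -15 0;0 0 -10 0;0 0 -3 0;0 0 0 0;0 0 0 0"

```text
time: 22.25
ee_pos: [542.6, -191.1, 89.5]
tcp_rot: [2.003, 2.418, 0.001]
contact_force: [-1.2, -0.5, -1.0]
gripper_width: 61.2
```

```bash
python3 look.py w12
```

```text
{'ee_pos': array([ 542.608, -191.271,   89.542]), 'tcp_rot': array([2.003e+00, 2.418e+00, 1.000e-03]), 'contact_force': array([ 0.193,  0.106, -1.335]), 'joints': array([ 0.579,  0.684, -0.429,  1.826,  0.412,  0.718,  0.108])} 61.04538654115951 22.3
```

View pics/w12.png

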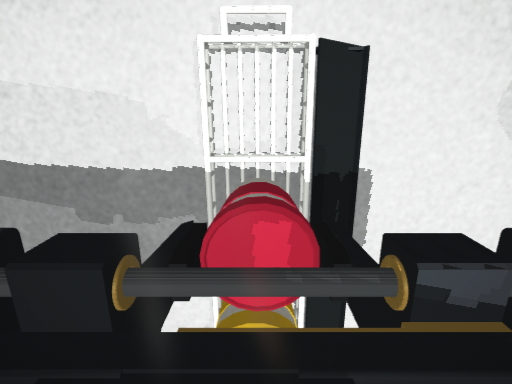

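step_arm --commands "-1 0 -2 0;0 0 -2 0;0 0 -1 0;0 0 -1 0;0 0 -1 0;0 0 0 0;0 0 0 0"

```text
time: 23.0
ee_pos: [541.0, -191.3, 82.5]
tcp_rot: [2.004, 2.419, -0.001]
contact_force: [-3.3, 0.5, 9.8]
gripper_width: 61.5
```

step_arm --commands "0 0 0 0;0 0 0 0;0 0 0 0;0 0 0 0;0 0 0 0" --hand 1

```text
time: 23.5
ee_pos: [540.9, -191.1, 81.4]
tcp_rot: [-2.004, -2.419, 0.0]
contact_force: [-0.2, 0.1, 0.5]
gripper_width: 87.9
```

step_arm --commands "0 0 10 0;0 0 30 0;0 0 40 0;0 0 40 0;0 0 0 0;0 0 0 0"

```text
time: 24.1
ee_pos: [541.3, -191.3, 202.8]
tcp_rot: [2.003, 2.417, 0.001]
contact_force: [-0.6, -0.1, -0.2]
gripper_width: 87.9
```

```bash
python3 look.py w13
```

```text
{'ee_pos': array([ 540.473, -191.154,  201.487]), 'tcp_rot': array([-2.004e+00, -2.419e+00,  1.000e-03]), 'contact_force': array([ 0.068, -0.09 ,  0.343]), 'joints': array([ 0.64 ,  0.526, -0.506,  1.772,  0.31 ,  0.923,  0.189])} 88.08629087942153 24.15
```

View pics/w13.png

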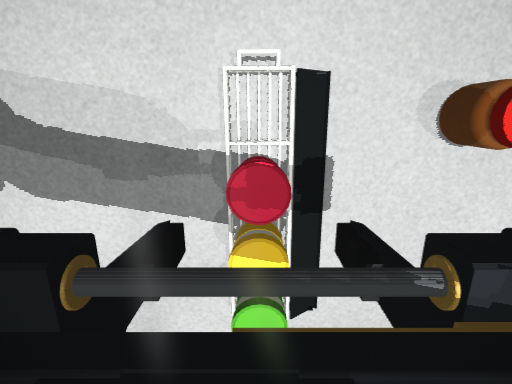

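Strawberry is seated, with its lid at (259,190). Blueberry is next.

step_arm --commands "3 30 0 -0.013;5 46 0 -0.013;5 46 0 -0.013;5 46 0 -0.013;5 46 0 -0.013;5 46 0 -0.013;2 30 -10 -0.014;0 0 -10 0;0 0 0 0;0 0 0 0"

```text
time: 25.15
ee_pos: [570.3, 96.9, 180.4]
tcp_rot: [-2.115, -2.322, 0.004]
contact_force: [-0.8, -0.2, -0.3]
gripper_width: 88.0
```

```bash
python3 look.py w14; python3 - <<'E'
import pickle;from h import *
c=pickle.load(open("w14.pkl","rb"))
for x in blobs(c,"b",smin=100,vmin=60):
        (u,v),r=cv2.minEnclosingCircle(x);print(cv2.boundingRect(x),u,v,r,ray(c,u,v,86))
E
```

```text
{'ee_pos': array([570.753,  96.806, 181.006]), 'tcp_rot': array([-2.116, -2.322,  0.003]), 'contact_force': array([ 0.221, -0.743, -0.138]), 'joints': array([ 0.135,  0.566, -0.515,  1.77 ,  0.346,  0.897, -0.439])} 87.91684120982461 25.2
(201, 158, 15, 40) 208.0 177.5 20.718448638916016 [525.63261459 110.20638634  86.        ]
(225, 154, 72, 73) 260.379150390625 189.84683227539062 36.65779495239258 [569.88917036 103.63898058  86.        ]
```

View pics/w14.png

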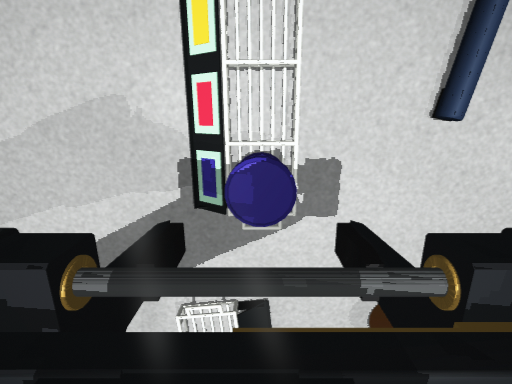

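Blueberry's lid is at (260,190), which gives a y of about 102.

step_arm --commands "-1 5 -29 0;0 0 -40 0;0 0 -30 0;0 0 0 0;0 0 0 0"

```text
time: 25.7
ee_pos: [570.3, 103.0, 83.2]
tcp_rot: [2.115, 2.323, -0.0]
contact_force: [0.2, -0.7, 1.2]
gripper_width: 87.9
```

step_arm --commands "0 0 0 0;0 0 0 0;0 0 0 0;0 0 0 0;0 0 0 0;0 0 0 0" --hand -1

```text
time: 26.3
ee_pos: [570.4, 104.0, 83.5]
tcp_rot: [2.113, 2.324, 0.001]
contact_force: [-1.9, -1.2, 6.0]
gripper_width: 60.8
```

step_arm --commands "0 0 8 0;0 0 15 0;0 0 25 0;0 0 30 0;0 0 30 0;0 0 12 0;0 0 0 0"

```text
time: 27.0
ee_pos: [570.9, 104.2, 204.6]
tcp_rot: [2.112, 2.322, 0.005]
contact_force: [-0.3, 0.7, -1.3]
gripper_width: 60.8
```

```bash
python3 look.py w15
```

```text
{'ee_pos': array([570.005, 103.783, 202.884]), 'tcp_rot': array([2.113e+00, 2.324e+00, 1.000e-03]), 'contact_force': array([-0.436,  0.223, -1.437]), 'joints': array([ 0.136,  0.539, -0.531,  1.755,  0.329,  0.936, -0.436])} 61.04737696935529 27.05
```

View pics/w15.png

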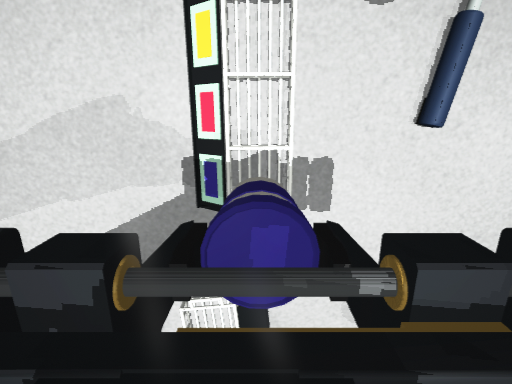

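step_arm --commands "-4 -20 0 0.013;-7 -40 0 0.013;-9 -46 0 0.013;-9 -46 0 0.013;-7 -38 0 0.013;-5 -21 0 0.013;-1 -10 0 0.013;0 0 0 0;0 0 0 0"

```text
time: 27.95
ee_pos: [527.3, -116.4, 201.5]
tcp_rot: [-2.004, -2.417, 0.001]
contact_force: [0.6, -0.4, -1.0]
gripper_width: 61.2
```

step_arm --commands "0 0 -10 0;0 0 -20 0;0 0 -30 0;0 0 -25 0;0 0 -15 0;0 0 -10 0;0 0 -3 0;0 0 0 0;0 0 0 0"

```text
time: 28.85
ee_pos: [528.6, -117.1, 90.4]
tcp_rot: [2.005, 2.417, 0.001]
contact_force: [0.3, 1.0, -0.5]
gripper_width: 61.0
```

```bash
python3 look.py w16
```

```text
{'ee_pos': array([ 528.616, -117.225,   90.47 ]), 'tcp_rot': array([2.005e+00, 2.417e+00, 1.000e-03]), 'contact_force': array([ 0.36 , -0.134, -1.413]), 'joints': array([ 0.476,  0.643, -0.445,  1.914,  0.425,  0.676, -0.042])} 61.178744812567096 28.9
```

View pics/w16.png

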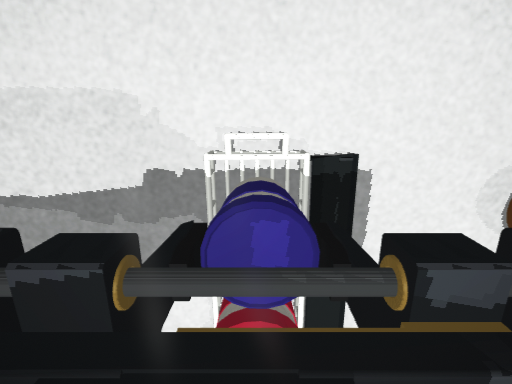

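step_arm --commands "-1 0 -2 0;0 0 -2 0;0 0 -1 0;0 0 -1 0;0 0 -1 0;0 0 0 0;0 0 0 0"

```text
time: 29.6
ee_pos: [526.9, -117.2, 83.5]
tcp_rot: [2.005, 2.418, -0.001]
contact_force: [-4.2, -0.5, 9.7]
gripper_width: 61.3
```

step_arm --commands "0 0 0 0;0 0 0 0;0 0 0 0;0 0 0 0;0 0 0 0" --hand 1

```text
time: 30.1
ee_pos: [526.9, -117.1, 82.5]
tcp_rot: [-2.005, -2.418, 0.0]
contact_force: [-0.4, -0.2, -0.5]
gripper_width: 87.9
```

step_arm --commands "0 0 10 0;0 0 30 0;0 0 40 0;0 0 40 0;0 20 30 0;0 45 0 0;0 45 0 0;0 45 0 0;0 30 0 0;0 0 0 0"

```text
time: 31.1
ee_pos: [526.4, 73.6, 233.8]
tcp_rot: [-1.996, -2.425, -0.005]
contact_force: [0.1, -0.2, 0.1]
gripper_width: 88.4
```

```bash
python3 look.py t17 s17; python3 - <<'E'
import pickle;from h import *
c=pickle.load(open("t17.pkl","rb"));t=np.load("new.npy")
R=np.array([[np.cos(t[2]),-np.sin(t[2])],[np.sin(t[2]),np.cos(t[2])]])
for k in "gyrb":
    for x in blobs(c,k):
        if 150<cv2.contourArea(x)<500:
            M=cv2.moments(x);p=ray(c,M['m10']/M['m00'],M['m01']/M['m00'],85)[:2];print(k,p.round(1),"own",((p-t[:2])@R).round(1))
i=cv2.imread('pics/s17.png')[130:280,110:350];cv2.imwrite('pics/s17z.png',cv2.resize(i,None,fx=3.3,fy=3.3))
E
```

```text
{'ee_pos': array([526.827,  68.143, 233.053]), 'tcp_rot': array([ 2.003,  2.419, -0.   ]), 'contact_force': array([ 0.475, -0.453, -0.042]), 'joints': array([ 0.26 ,  0.432, -0.601,  1.85 ,  0.296,  0.949, -0.285])} 88.41371857510708 31.2
g [ 568.  -340.7] own [  1.6 113.6]
y [ 552.1 -264.6] own [ 3.2 35.9]
r [ 538.6 -190.7] own [  2.7 -39.2]
b [ 530.3 -123.5] own [  -1.5 -106.8]
```

View pics/t17.png

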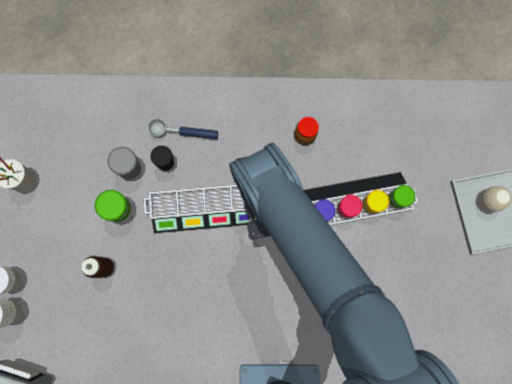

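View pics/s17z.png

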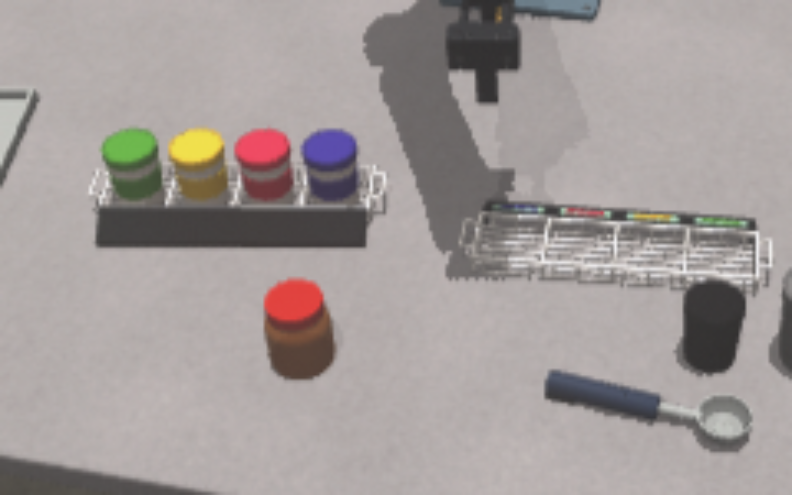

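All four tubs are upright and seated: in the scene crop the lids run green (131,147), yellow (197,147), red (263,147), blue (329,147) from left to right. The jar, bottle and scoop have not moved, and the gripper is clear.

step_arm --commands "0 0 0 0;0 0 0 0;0 0 0 0"

```text
time: 31.5
ee_pos: [527.0, 66.7, 232.5]
tcp_rot: [2.008, 2.416, -0.001]
contact_force: [0.0, -0.1, -0.9]
gripper_width: 88.0
```

```bash
python3 -c "
from cell import manip
print(manip.sign_off())"
```

```text
the job is handed in; nothing more can be done
None
```

I moved all four tubs into the new rack and handed the job in at about 31.5 s. Seen from its own strip side, the new rack reads pistachio, lemon, strawberry, blueberry from left to right, the same as the old one.

- **Setting down:** each tub was lowered in 1–2 mm steps until it touched the cell floor at about 8–10 N, and only then released.
- **Position:** the last top view put the pistachio, lemon and strawberry lids within about 4 mm of their cell centres. Blueberry read about 7 mm off, but the arm partly hid its lid in that view. Its release position was within about 1 mm of the cell centre, and the scene view shows it standing upright in its cell.
- **Surroundings:** the jar, bottle and scoop look unmoved, and the gripper was open and clear of everything at hand-in.

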